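# Make up two practical kits in a school science lab

## Robot

A 6-joint arm with a two-finger parallel gripper is mounted at the origin on the work surface. World frame = base frame: x ahead of the robot, y to its left, z up, the work surface at z = 0. Lengths are in m, angles in rad, forces in N, time in s.
With the tool pointing down it reaches from about 0.4 to 0.825 m from the base axis. Payload 7 kg.
Tool frame: the origin (TCP) lies between the finger pads; the fingertips stand 17 mm ahead of it and the grasp point (between the pads) lies 2 mm behind it; y points along the fingers, x is the direction in which the jaws open and shut, and the axes are right-handed (so a half turn about y gives the same grasp; the last joint's range is limited). The gripper opens to 85 mm and grips with 20 to 120 N. Pads are 22 mm wide; open, the fingers measure 114 mm over their backs; the gripper's body (76 mm by 85 mm) begins 54 mm behind the grasp point. The pads swing forward as they close: fully open they stand 13 mm farther back than shut.
Start: joints at [1.548, 0.359, 0.012, 0, -1.224, -0.288], TCP at [0.206, 0.643, 0.248] pointing down, gripper open.
Joint ranges: [-3.07, 3.07], [-1.43, 2.12], [-1.02, 1.25], [-3.03, 1.67], [-3.05, -0], [-3.03, 3.03]. Speed limits (rad/s): [2.39, 2.39, 3.01, 3.14, 3.14, 3.14].

## Interface

Orientations are given as a unit quaternion [x, y, z, w].
In Python, from cell import state, camera, camera_info, env gives the robot as it stands.
- The arm moves only by the shell command python3 -m handwheel 'ROWS'. ROWS is JSON, a list of rows, each an object of numbers: "claw": the gripper command: -1 is shut, 1 is fully open, values between are in proportion; "dx", "dy", "dz": the shift along the tool's x, y, z scaled (see below); "ax", "ay", "az": the turn, a rotation vector about the tool's x, y, z scaled (see below). A call has 1 to 12 rows; each row shifts and turns the commanded pose from where the row before left it, along the tool's axes as they then stand; what a row does not reach is not made up. The controller multiplies each number of a shift by 0.15 m and each number of a turn by 45 degrees. A row lasts 1/8 s, in which the tool goes at most 62.5 mm and 10.7 degrees, less where a joint would pass 70% of its speed; a pose out of reach is approached as far as the arm can. A call with a number of a shift or a turn outside -1 to 1 is refused whole. A call with a gripper value outside its range is refused whole. The fingers move at their own pace and stop on an object; the grip force is fixed at half the most. Time passes only in rows, so rows that do not move let the fingers close. It gives the time, the measured TCP pose, the force and the opening at its end, in the units of the state.
- state(): the state, without advancing time (a new reading comes with each control period).
- camera(name): name is "scene" or "top"; returns the picture (420x560x3 uint8, red, green, blue); there is no depth.
- camera_info(name): a dict with "fx", "fy", "cx", "cy" (pixels), "world_to_cam" (4x4, takes a point from world to camera coordinates). Camera axes: x right, y down, z forward; pixel columns grow to the right and rows downward; lengths in m; the calibration is good to about 2 mm. A picture is of the moment at which its call begins. camera_info takes no time and is no camera call.
- env.hand_in(): hands the job in, once; it reports no verdict.
The state is a dict: "time": time; "qpos": joint angles; "qvel": joint speeds; "joint_efforts": joint torques, N m; "tcp_pos": TCP position; "ee_rot": TCP orientation; "force": force on the tool from outside, world axes, zero at the start; "torque": the same for the moment, N m; "opening": finger opening in m.
Only numpy, scipy, OpenCV 4.12 (cv2) and the standard library are available. Lean on these libraries where they do the work, as an engineer would, in place of code of your own. Each camera call takes 0.05 s, during which the arm holds its last target. There are 200 camera calls.

## Task

Make up the two practical kits from the stock on the bench. The microscope kit goes in the long three-compartment tray: the glass specimen jar in the middle compartment, the objective lens and the eyepiece in the two end ones (either way round); the density kit goes in the short two-compartment tray: the brass cylinder in one compartment and the aluminium block in the other. Everything stands upright in its compartment the same way up as now, set down and not dropped; leave the rubber bung and the beaker where they are.

Things in the scene. Friction and masses are not known exactly. Their poses are not given: they have to be found in the camera images.
- long_tray: Long shallow tray, 196 mm long, 68 mm across, with three 60 x 60 mm compartments in a row. Grey plastic floor with white walls and dividers, fixed to the bench; floor 4 mm thick, outer walls and dividers 4 mm thick with their tops 11 mm above the bench (7 mm above the floor). Origin: centre of the underside, on the bench; y runs along the tray's length, x across it, z up. Compartment centres at y = -64, 0 and +64 mm, x = 0.
- short_tray: Short shallow tray, 132 mm long, 68 mm across, with two 60 x 60 mm compartments side by side. Grey plastic floor with white walls and dividers, fixed to the bench; floor 4 mm thick, outer walls and dividers 4 mm thick with their tops 11 mm above the bench (7 mm above the floor). Origin: centre of the underside, on the bench; y runs along the tray's length, x across it, z up. Compartment centres at y = -32 and +32 mm, x = 0.
- objective_mid (a point): Microscope objective lens: steel barrel with a thin brass band, 28 mm diameter for the lower 40 mm, narrowing as a cone to a 15 mm diameter nose at the top; 60 mm tall in all, 0.11 kg. Stands upright on the bench, z up; this point is on its axis, half-way up (30 mm above its underside).
- eyepiece_mid (a point): Microscope eyepiece: black tube 27 mm diameter for the lower 42 mm, with a wider 36 mm diameter eyecup above it; 60 mm tall in all, 0.07 kg. Stands upright on the bench, z up; this point is on its axis, half-way up (30 mm above its underside).
- jar_mid (a point): Glass specimen jar with a paper label, 36 mm diameter, and a white screw cap 38 mm in diameter and 10 mm high on top; 60 mm tall in all, 0.07 kg. Stands upright on the bench, z up; this point is on its axis, half-way up (30 mm above its underside).
- brass_cyl_mid (a point): Plain solid brass cylinder, 25 mm diameter, 60 mm tall, 0.25 kg. Stands upright on the bench, z up; this point is on its axis, half-way up (30 mm above its underside).
- alu_block_mid (a point): Plain aluminium block, 28 x 28 mm square, 60 mm tall, 0.13 kg. Stands upright on the bench, z up; this point is on its axis, half-way up (30 mm above its underside). x and y are square to its side faces.
- bung: Red-brown rubber bung, a cone 28 mm diameter below and 35 mm above, 28 mm tall, standing among the stock. To be left alone. Origin: centre of its underside.
- beaker: Small empty glass beaker, 50 mm diameter at the rim, 70 mm tall, at the right-hand side. To be left alone. Origin: centre of its underside.

How it is judged:
By the outcome, as a careful person would: the job done as asked, in the order asked, and still so for the second after the job is handed in, with the robot touching nothing.
It also fails if it takes over 112 s, if anything falls off the work surface, if the arm or the gripper's body presses on something with over 40 N, if the wrist force passes 120 N, or if a joint passes its speed limit or range.

## Working session

There is one attempt and no reset: what is moved stays moved. The work goes in short steps, Python scripts to look and compute and a shell command to move; the robot and the scene stay as the last step left them, time stands still between calls to the robot, and variables do not carry over. Pictures are saved under pics/ and viewed, about 12 in all and at most 16, crops included, and the job is handed in when it is done.

```bash
ls; mkdir -p pics; python3 - <<'E'
from cell import state,camera,camera_info
import cv2,numpy as np
np.set_printoptions(precision=4,suppress=True)
for n in("scene","top"):
    cv2.imwrite(f"pics/{n}0.png",camera(n)[:,:,::-1]); c=camera_info(n); print(n,c["fx"],c["fy"],c["cx"],c["cy"]);print(np.array(c["world_to_cam"]))
s=state();print(s)
E
```

```text
pics
scene 456.73034320275 456.73034320275 276.98069514990954 210.23183502857938
[[ 0.1589  0.9872  0.0165 -0.0385]
 [ 0.5583 -0.0761 -0.8262 -0.2653]
 [-0.8143  0.1405 -0.5632  1.4572]
 [ 0.      0.      0.      1.    ]]
top 508.65176733940706 508.65176733940706 272.75101011048974 212.08418269115168
[[ 0.0006 -1.      0.0025 -0.0779]
 [-0.9822 -0.001  -0.1878  0.5462]
 [ 0.1878 -0.0024 -0.9822  1.2558]
 [ 0.      0.      0.      1.    ]]
{'time': 0.1, 'qpos': array([ 1.5481,  0.3593,  0.0112, -0.0003, -1.2241, -0.2881]), 'qvel': array([0.0001, 0.0008, 0.0001, 0.0022, 0.0003, 0.0008]), 'joint_efforts': array([ -0.0023, -58.4765,  29.411 ,   6.9545,  -0.0032,   0.    ]), 'tcp_pos': array([0.2063, 0.6423, 0.2475]), 'ee_rot': array([ 0.4169, -0.571 ,  0.5717, -0.4161]), 'force': array([0.071 , 0.2835, 1.2196]), 'torque': array([-0.0125, -0.0061,  0.0287]), 'opening': 0.0850440668512693}
```

View pics/top0.png

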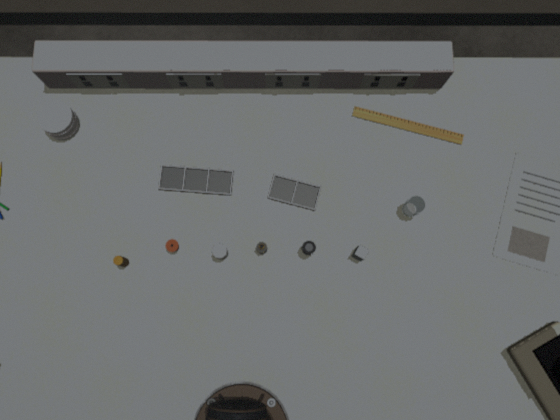

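View pics/scene0.png

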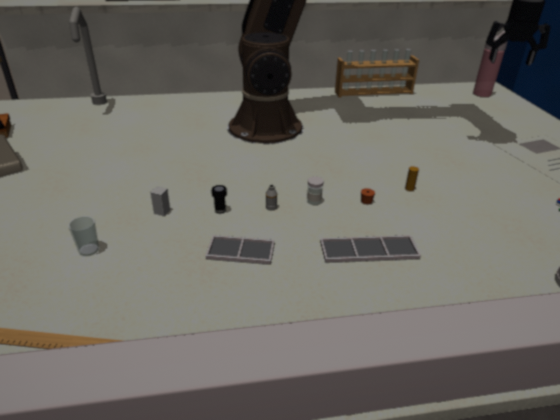

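```bash
python3 - <<'E'
import cv2
a=cv2.imread("pics/top0.png");b=cv2.imread("pics/scene0.png")
def z(im,u,v,w,h,k,n):
    cv2.imwrite(n,cv2.convertScaleAbs(cv2.resize(im[v:v+h,u:u+w],None,fx=k,fy=k,interpolation=cv2.INTER_CUBIC),alpha=1.5))
z(a,100,155,160,120,5,"pics/c1.png");z(a,240,155,160,120,5,"pics/c2.png")
z(b,130,150,300,120,2.6666667,"pics/c3.png")
E
```

```text
(no output)
```

View pics/c1.png

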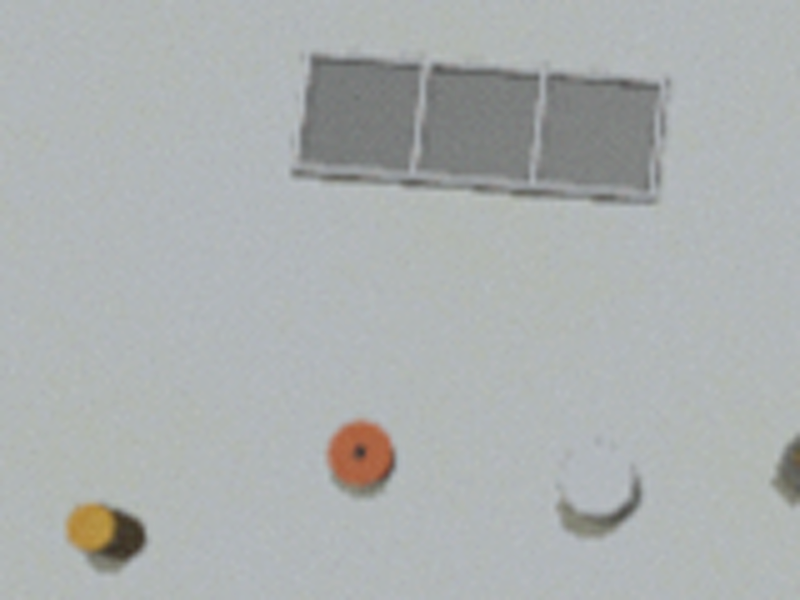

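View pics/c2.png

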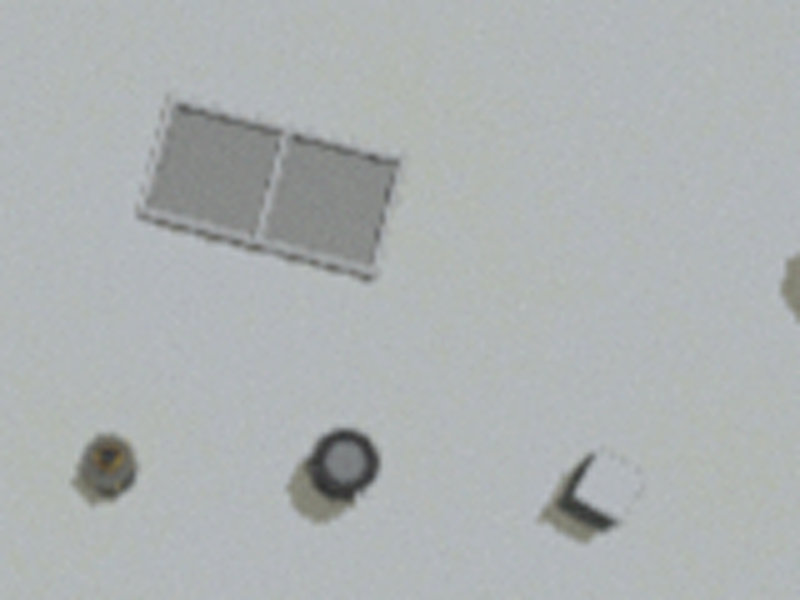

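View pics/c3.png

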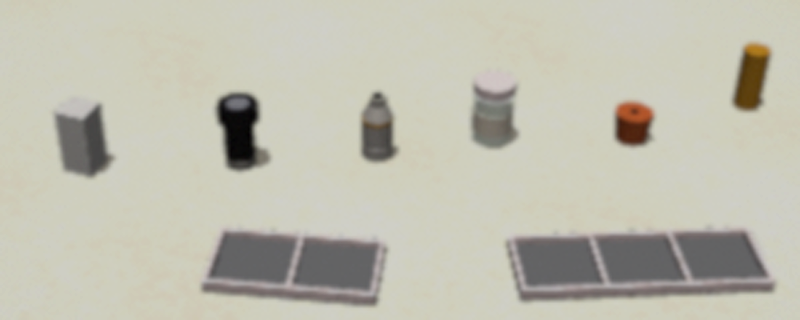

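```bash
cat > h.py <<'E'
import numpy as np
from cell import camera_info
np.set_printoptions(precision=4,suppress=True)
def ray(cam,u,v,z):
    c=camera_info(cam);T=np.array(c["world_to_cam"]);R,t=T[:3,:3],T[:3,3]
    d=R.T@np.array([(u-c["cx"])/c["fx"],(v-c["cy"])/c["fy"],1]);o=-R.T@t
    return (o+d*(z-o[2])/d[2])[:2]
E
python3 - <<'E'
from h import *
c1=lambda p,z:ray("top",(p[0]+.5)/5-.5+100,(p[1]+.5)/5-.5+155,z)
c2=lambda p,z:ray("top",(p[0]+.5)/5-.5+240,(p[1]+.5)/5-.5+155,z)
k=8/3
c3=lambda p,z:ray("scene",(p[0]+.5)/k-.5+130,(p[1]+.5)/k-.5+150,z)
for n,f,p,q in[("brass",c1,(92,527),(757,50)),("jar",c1,(597,478),(495,81)),("obj",c2,(107,460),(377,96)),("eye",c2,(345,463),(238,103)),("alu",c2,(609,487),(79,106))]:
    print(n,f(p,.06),c3(q,.06))
print("bung",c1((361,454),.028))
al=[c2(p,.06) for p in[(598,449),(643,483),(619,524),(574,493)]]
for i in range(4):
    d=al[(i+1)%4]-al[i];print("alu edge",np.linalg.norm(d),np.degrees(np.arctan2(d[1],d[0])))
def tray(n,f,P,Q):
    for g,X in((f,P),(c3,Q)):
        C=np.array([g(x,.011) for x in X]); 
        d=(C[1]-C[0]+C[2]-C[3])/2
        print(n,C.mean(0),"len",np.linalg.norm(d),"w",np.linalg.norm(C[0]-C[3]),"ang",np.degrees(np.arctan2(d[1],d[0])))
tray("long",c1,[(309,53),(667,80),(659,199),(293,172)],[(752,230),(508,238),(520,293),(773,283)])
tray("short",c2,[(168,96),(400,158),(374,276),(140,212)],[(385,239),(223,231),(205,286),(377,296)])
print("long mid inner",np.mean([c1(p,.0075) for p in[(430,68),(540,75),(531,182),(419,170)]],0))
from cell import state
from scipy.spatial.transform import Rotation as R
print(R.from_quat(state()["ee_rot"]).as_matrix())
E
```

```text
brass [0.4219 0.3105] [0.4221 0.3104]
jar [0.4468 0.0579] [0.4453 0.0572]
obj [ 0.456  -0.0478] [ 0.4567 -0.0492]
eye [ 0.4546 -0.1679] [ 0.4524 -0.1676]
alu [ 0.4426 -0.3007] [ 0.4396 -0.2998]
bung [0.4628 0.1834]
alu edge 0.02803944535187148 -127.86025542688245
alu edge 0.024299552868400822 148.28103178907867
alu edge 0.02708357939766642 54.85467849343064
alu edge 0.025694409098285083 -29.838018704830034
long [0.6422 0.1286] len 0.1952358167364026 w 0.0662252312853879 ang -94.31971101157374
long [0.6458 0.128 ] len 0.1957927995702496 w 0.06587277703626819 ang -94.75469793600135
short [ 0.6097 -0.1334] len 0.1290195883442922 w 0.06566518123516625 ang -105.47061106153971
short [ 0.6116 -0.1337] len 0.128714219404763 w 0.06896293080820162 ang -102.82002765876274
long mid inner [0.6443 0.1302]
[[-0.306  -0.0003  0.952 ]
 [-0.952  -0.0015 -0.306 ]
 [ 0.0015 -1.      0.0001]]
```

```bash
cat > plan.py <<'E'
# usage: plan.py x y z jaw_deg ; prints turn units, then shift units (tool axes after turn)
import sys
from h import *
from cell import state
from scipy.spatial.transform import Rotation as R
x,y,z,j=map(float,sys.argv[1:5]);s=state();M=R.from_quat(s["ee_rot"]).as_matrix()
a=np.degrees(np.arctan2(M[1,0],M[0,0]));d=(j-a+90)%180-90
N=R.from_euler("z",d,degrees=True).as_matrix()@M
print("t",s["time"],"tcp",s["tcp_pos"],"jaw",a,"open",s["opening"],"tilt",M[2],"F",s["force"])
print("ay",-d/45,"d[xyz]",N.T@(np.array([x,y,z])-s["tcp_pos"])/.15)
E
python3 -m handwheel '[{"claw":1,"ay":0.213},{"claw":1,"ay":0.213},{"claw":1,"ay":0.213},{"claw":1,"ay":0.213},{"claw":1,"ay":0.213},{"claw":1,"ay":0.213},{"claw":1,"ay":0.213},{"claw":1,"ay":0.213},{"claw":1}]'
python3 plan.py 0.446 0.0575 0.13 -4.5
```

```text
t 0.1 tcp [0.2063 0.6423 0.2475] jaw -107.81626026791231 open 0.0850440668512693 tilt [ 0.0015 -1.      0.0001] F [0.071  0.2835 1.2196]
ay 1.7040831051575045 d[xyz] [-1.8999  0.7808  3.7611]$[0]: bad value
```

```bash
python3 -m handwheel '[{"claw":1.0,"dx":0,"dy":0,"dz":0,"ax":0,"ay":0.213,"az":0}]'; echo; python3 -m handwheel --help | head -20
```

```text
time: 0.22
tcp_pos: [0.2064, 0.6424, 0.2477]
ee_rot: [0.367, -0.604, 0.605, -0.366]
force: [0.6, -0.5, -0.2]
opening: 0.0855
invalid input: not JSON, or not a number
```

All keys are needed. Seven turns remain.

```bash
python3 -m handwheel '[{"claw":1,"dx":0,"dy":0,"dz":0,"ax":0,"ay":0.213,"az":0},{"claw":1,"dx":0,"dy":0,"dz":0,"ax":0,"ay":0.213,"az":0},{"claw":1,"dx":0,"dy":0,"dz":0,"ax":0,"ay":0.213,"az":0},{"claw":1,"dx":0,"dy":0,"dz":0,"ax":0,"ay":0.213,"az":0},{"claw":1,"dx":0,"dy":0,"dz":0,"ax":0,"ay":0.213,"az":0},{"claw":1,"dx":0,"dy":0,"dz":0,"ax":0,"ay":0.213,"az":0},{"claw":1,"dx":0,"dy":0,"dz":0,"ax":0,"ay":0.213,"az":0},{"claw":1,"dx":0,"dy":0,"dz":0,"ax":0,"ay":0,"az":0}]'
python3 plan.py 0.446 0.0575 0.13 -4.5
```

```text
time: 1.23
tcp_pos: [0.2064, 0.6424, 0.2478]
ee_rot: [-0.027, -0.706, 0.707, 0.027]
force: [0.3, -0.5, 0.0]
opening: 0.0852
t 1.225 tcp [0.2064 0.6424 0.2478] jaw 175.5736873705056 open 0.08517320478750463 tilt [ 0.0001 -1.      0.0009] F [ 0.2613 -0.5232  0.0423]
ay 0.0016374971223468845 d[xyz] [-1.8985  0.7886  3.7613]
```

```bash
python3 -m handwheel '[{"claw":1,"dx":-0.173,"dy":0.07,"dz":0.342,"ax":0,"ay":0,"az":0},{"claw":1,"dx":-0.173,"dy":0.07,"dz":0.342,"ax":0,"ay":0,"az":0},{"claw":1,"dx":-0.173,"dy":0.07,"dz":0.342,"ax":0,"ay":0,"az":0},{"claw":1,"dx":-0.173,"dy":0.07,"dz":0.342,"ax":0,"ay":0,"az":0},{"claw":1,"dx":-0.173,"dy":0.07,"dz":0.342,"ax":0,"ay":0,"az":0},{"claw":1,"dx":-0.173,"dy":0.07,"dz":0.342,"ax":0,"ay":0,"az":0},{"claw":1,"dx":-0.173,"dy":0.07,"dz":0.342,"ax":0,"ay":0,"az":0},{"claw":1,"dx":-0.173,"dy":0.07,"dz":0.342,"ax":0,"ay":0,"az":0},{"claw":1,"dx":-0.173,"dy":0.07,"dz":0.342,"ax":0,"ay":0,"az":0},{"claw":1,"dx":-0.173,"dy":0.07,"dz":0.342,"ax":0,"ay":0,"az":0},{"claw":1,"dx":-0.168,"dy":0.07,"dz":0.341,"ax":0,"ay":0,"az":0},{"claw":1,"dx":0,"dy":0,"dz":0,"ax":0,"ay":0,"az":0}]'
python3 plan.py 0.446 0.0575 0.05 -4.5; python3 - <<'E'
from cell import camera
import cv2
a=camera("top")[190:310,140:300];b=camera("scene")[100:220,220:380]
cv2.imwrite("pics/g1.png",cv2.convertScaleAbs(cv2.resize(cv2.hconcat([a,b])[:,:,::-1],None,fx=2.5,fy=2.5,interpolation=2),alpha=1.5))
E
```

```text
time: 2.72
tcp_pos: [0.4461, 0.0543, 0.1318]
ee_rot: [-0.028, -0.706, 0.707, 0.029]
force: [-1.1, -0.0, -0.1]
opening: 0.0854
t 2.725 tcp [0.4461 0.0543 0.1318] jaw 175.41470740523144 open 0.08536296013862477 tilt [ 0.0018 -1.      0.0012] F [-1.1401 -0.0475 -0.1081]
ay -0.0018953909948569011 d[xyz] [ 0.0014  0.5455 -0.0216]
```

View pics/g1.png

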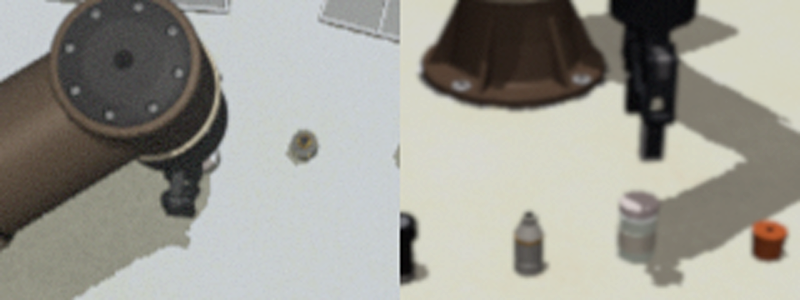

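```bash
cat >> h.py <<'E'
def proj(cam,P):
    c=camera_info(cam);q=(np.array(c["world_to_cam"])@np.append(P,1))[:3]
    return np.array([c["fx"]*q[0]/q[2]+c["cx"],c["fy"]*q[1]/q[2]+c["cy"]])
E
python3 - <<'E'
from h import *
for P in[(.496,.0503,.128),(.396,.0583,.128),(.446,.0575,.06)]:
    p=proj("scene",P);print((p-[220,100])*2.5+[400,0])
E
```

```text
[648.7888 162.4428]
[632.0712 110.9879]
[638.732  200.5403]
```

```bash
python3 -m handwheel '[{"claw":1,"dx":0,"dy":0.18,"dz":-0.022,"ax":0,"ay":0,"az":0},{"claw":1,"dx":0,"dy":0.18,"dz":0,"ax":0,"ay":0,"az":0},{"claw":1,"dx":0,"dy":0.18,"dz":0,"ax":0,"ay":0,"az":0},{"claw":1,"dx":0,"dy":0,"dz":0,"ax":0,"ay":0,"az":0},{"claw":-1,"dx":0,"dy":0,"dz":0,"ax":0,"ay":0,"az":0},{"claw":-1,"dx":0,"dy":0,"dz":0,"ax":0,"ay":0,"az":0},{"claw":-1,"dx":0,"dy":0,"dz":0,"ax":0,"ay":0,"az":0},{"claw":-1,"dx":0,"dy":0,"dz":0,"ax":0,"ay":0,"az":0},{"claw":-1,"dx":0,"dy":0,"dz":0,"ax":0,"ay":0,"az":0},{"claw":-1,"dx":0,"dy":0,"dz":0,"ax":0,"ay":0,"az":0}]'
python3 plan.py 0.644 0.1285 0.13 -4.5
```

```text
time: 4.08
tcp_pos: [0.447, 0.0615, 0.053]
ee_rot: [0.028, 0.707, -0.706, -0.027]
force: [-2.4, 0.7, 8.7]
opening: 0.0358
t 4.075 tcp [0.447  0.0615 0.053 ] jaw 175.52872817536573 open 0.03576149688116752 tilt [-0.0016 -1.     -0.001 ] F [-2.3533  0.6986  8.7337]
ay 0.0006384038970161833 d[xyz] [-1.2753 -0.5109 -0.5487]
```

```bash
python3 -m handwheel '[{"claw":-1,"dx":0,"dy":-0.15,"dz":0,"ax":0,"ay":0,"az":0},{"claw":-1,"dx":0,"dy":-0.3,"dz":0,"ax":0,"ay":0,"az":0},{"claw":-1,"dx":0,"dy":0,"dz":0,"ax":0,"ay":0,"az":0},{"claw":-1,"dx":0,"dy":0,"dz":0,"ax":0,"ay":0,"az":0}]'
python3 plan.py 0.644 0.1285 0.12 -4.5; python3 - <<'E'
from cell import camera
import cv2
b=camera("scene")[90:240,220:420]
cv2.imwrite("pics/g2.png",cv2.convertScaleAbs(cv2.resize(b[:,:,::-1],None,fx=4,fy=4,interpolation=2),alpha=1.5))
E
```

```text
time: 4.58
tcp_pos: [0.4462, 0.0612, 0.1195]
ee_rot: [0.028, 0.707, -0.706, -0.028]
force: [-0.7, 0.2, -2.1]
opening: 0.0357
t 4.575 tcp [0.4462 0.0612 0.1195] jaw 175.49016050803868 open 0.03573170919407339 tilt [-0.0006 -1.     -0.0009] F [-0.7107  0.2213 -2.1059]
ay -0.0002186553769181248 d[xyz] [-1.2795 -0.0023 -0.551 ]
```

View pics/g2.png

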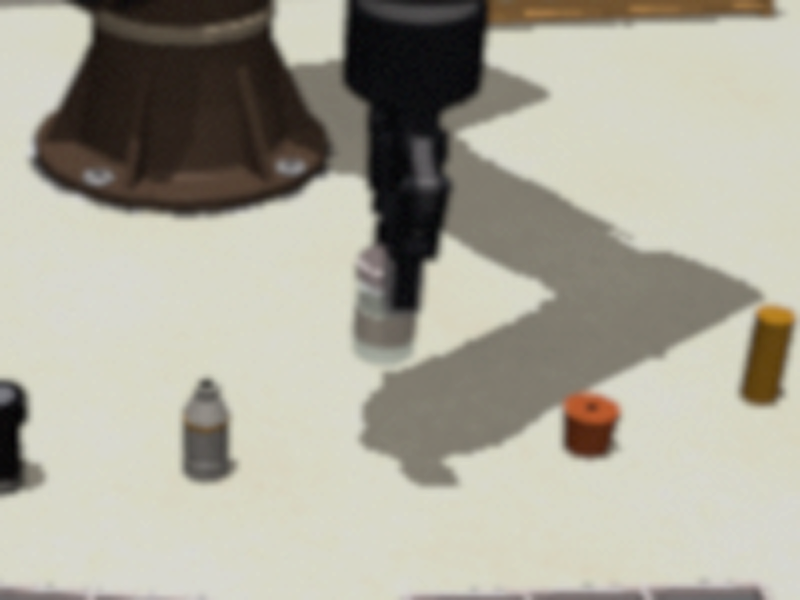

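```bash
python3 - <<'E'
from h import *
u=lambda p:((p[0]+.5)/4-.5+220,(p[1]+.5)/4-.5+90)
print(ray("scene",*u((384,349)),.0665), ray("scene",*u((385,322)),.0815))
print([proj("scene",P) *4-[880,360] for P in[(.4645,.059,.103),(.474,.059,.103),(.4462,.0612,.0665),(.4462,.0532,.0665)]])
E
```

```text
[0.4418 0.0584] [0.4364 0.0592]
[array([396.9221, 311.3816]), array([400.9013, 319.5829]), array([388.9527, 350.9894]), array([375.5618, 351.897 ])]
```

```bash
python3 -m handwheel '[{"claw":-1,"dx":-0.2,"dy":0,"dz":-0.09,"ax":0,"ay":0,"az":0},{"claw":-1,"dx":-0.3,"dy":0,"dz":-0.13,"ax":0,"ay":0,"az":0},{"claw":-1,"dx":-0.3,"dy":0,"dz":-0.13,"ax":0,"ay":0,"az":0},{"claw":-1,"dx":-0.28,"dy":0,"dz":-0.13,"ax":0,"ay":0,"az":0},{"claw":-1,"dx":-0.2,"dy":0,"dz":-0.09,"ax":0,"ay":0,"az":0},{"claw":-1,"dx":0,"dy":0,"dz":0,"ax":0,"ay":0,"az":0},{"claw":-1,"dx":0,"dy":0,"dz":0,"ax":0,"ay":0,"az":0},{"claw":-1,"dx":0,"dy":0,"dz":0,"ax":0,"ay":0,"az":0}]'
python3 plan.py 0.644 0.1315 0.058 -4.5
```

```text
time: 5.62
tcp_pos: [0.6435, 0.131, 0.119]
ee_rot: [-0.027, -0.706, 0.707, 0.028]
force: [0.0, 1.1, -0.5]
opening: 0.0358
t 5.625 tcp [0.6435 0.131  0.119 ] jaw 175.50917087904918 open 0.03577075260521566 tilt [ 0.001  -1.      0.0004] F [ 0.0369  1.1441 -0.4655]
ay 0.0002037973122039855 d[xyz] [-0.0037  0.4064 -0.0036]
```

```bash
python3 -m handwheel '[{"claw":-1,"dx":0,"dy":0.15,"dz":0,"ax":0,"ay":0,"az":0},{"claw":-1,"dx":0,"dy":0.15,"dz":0,"ax":0,"ay":0,"az":0},{"claw":-1,"dx":0,"dy":0.05,"dz":0,"ax":0,"ay":0,"az":0},{"claw":-1,"dx":0,"dy":0.03,"dz":0,"ax":0,"ay":0,"az":0},{"claw":-1,"dx":0,"dy":0.015,"dz":0,"ax":0,"ay":0,"az":0},{"claw":-1,"dx":0,"dy":0,"dz":0,"ax":0,"ay":0,"az":0},{"claw":-1,"dx":0,"dy":0,"dz":0,"ax":0,"ay":0,"az":0}]'
python3 -m handwheel '[{"claw":-1,"dx":0,"dy":0.007,"dz":0,"ax":0,"ay":0,"az":0},{"claw":-1,"dx":0,"dy":0,"dz":0,"ax":0,"ay":0,"az":0},{"claw":-1,"dx":0,"dy":0,"dz":0,"ax":0,"ay":0,"az":0}]'
```

```text
time: 6.5
tcp_pos: [0.6447, 0.1315, 0.0606]
ee_rot: [0.028, 0.707, -0.706, -0.027]
force: [-0.8, -0.5, -0.5]
opening: 0.0361
time: 6.88
tcp_pos: [0.6445, 0.1314, 0.059]
ee_rot: [-0.028, -0.707, 0.707, 0.028]
force: [-0.4, 1.0, -0.7]
opening: 0.0357
```

```bash
python3 -m handwheel '[{"claw":-1,"dx":0,"dy":0.01,"dz":0,"ax":0,"ay":0,"az":0},{"claw":-1,"dx":0,"dy":0,"dz":0,"ax":0,"ay":0,"az":0},{"claw":-1,"dx":0,"dy":0,"dz":0,"ax":0,"ay":0,"az":0}]'
```

```text
time: 7.25
tcp_pos: [0.6444, 0.1314, 0.0574]
ee_rot: [-0.028, -0.707, 0.707, 0.028]
force: [0.2, 0.3, -0.2]
opening: 0.0356
```

```bash
python3 -m handwheel '[{"claw":-1,"dx":0,"dy":0.007,"dz":0,"ax":0,"ay":0,"az":0},{"claw":-1,"dx":0,"dy":0,"dz":0,"ax":0,"ay":0,"az":0},{"claw":-1,"dx":0,"dy":0,"dz":0,"ax":0,"ay":0,"az":0}]'; python3 -m handwheel '[{"claw":-1,"dx":0,"dy":0.005,"dz":0,"ax":0,"ay":0,"az":0},{"claw":-1,"dx":0,"dy":0,"dz":0,"ax":0,"ay":0,"az":0},{"claw":-1,"dx":0,"dy":0,"dz":0,"ax":0,"ay":0,"az":0}]'
```

```text
time: 7.62
tcp_pos: [0.6446, 0.1315, 0.0571]
ee_rot: [0.028, 0.707, -0.707, -0.027]
force: [-2.0, 0.2, 6.0]
opening: 0.0358
time: 8.0
tcp_pos: [0.6446, 0.1315, 0.0571]
ee_rot: [0.028, 0.707, -0.707, -0.027]
force: [-4.8, 0.3, 10.3]
opening: 0.0354
```

```bash
python3 -m handwheel '[{"claw":0,"dx":0,"dy":0,"dz":0,"ax":0,"ay":0,"az":0},{"claw":0.5,"dx":0,"dy":0,"dz":0,"ax":0,"ay":0,"az":0},{"claw":1,"dx":0,"dy":0,"dz":0,"ax":0,"ay":0,"az":0},{"claw":1,"dx":0,"dy":0,"dz":0,"ax":0,"ay":0,"az":0},{"claw":1,"dx":0,"dy":0,"dz":0,"ax":0,"ay":0,"az":0},{"claw":1,"dx":0,"dy":-0.15,"dz":0,"ax":0,"ay":0,"az":0},{"claw":1,"dx":0,"dy":-0.37,"dz":0,"ax":0,"ay":0,"az":0},{"claw":1,"dx":0,"dy":0,"dz":0,"ax":0,"ay":0,"az":0},{"claw":1,"dx":0,"dy":0,"dz":0,"ax":0,"ay":0,"az":0}]'
python3 plan.py 0.456 -0.0485 0.13 -4.5
```

```text
time: 9.12
tcp_pos: [0.6444, 0.1315, 0.1339]
ee_rot: [0.028, 0.707, -0.706, -0.028]
force: [-0.2, -0.5, -0.0]
opening: 0.0856
t 9.125 tcp [0.6444 0.1315 0.1339] jaw 175.50254074439033 open 0.08563512305500684 tilt [-0.0005 -1.     -0.0007] F [-0.2125 -0.4963 -0.0082]
ay 5.646098645178831e-05 d[xyz] [1.1578 0.0249 1.2949]
```

```bash
python3 -m handwheel '[{"claw":1,"dx":0.2316,"dy":0,"dz":0.259,"ax":0,"ay":0,"az":0},{"claw":1,"dx":0.2316,"dy":0,"dz":0.259,"ax":0,"ay":0,"az":0},{"claw":1,"dx":0.2316,"dy":0,"dz":0.259,"ax":0,"ay":0,"az":0},{"claw":1,"dx":0.2316,"dy":0,"dz":0.259,"ax":0,"ay":0,"az":0},{"claw":1,"dx":0.2316,"dy":0,"dz":0.259,"ax":0,"ay":0,"az":0},{"claw":1,"dx":0,"dy":0,"dz":0,"ax":0,"ay":0,"az":0},{"claw":1,"dx":0,"dy":0,"dz":0,"ax":0,"ay":0,"az":0},{"claw":1,"dx":0,"dy":0,"dz":0,"ax":0,"ay":0,"az":0}]'
python3 plan.py 0.456 -0.0485 0.028 -4.5
```

```text
time: 10.12
tcp_pos: [0.4566, -0.0482, 0.1333]
ee_rot: [-0.027, -0.706, 0.707, 0.028]
force: [-0.8, 1.0, -0.1]
opening: 0.0857
t 10.125 tcp [ 0.4566 -0.0482  0.1333] jaw 175.53978352269368 open 0.08574019212221329 tilt [ 0.0005 -1.      0.0002] F [-0.8058  0.9648 -0.1412]
ay 0.0008840782820818226 d[xyz] [0.0037 0.7022 0.0022]
```

```bash
python3 -m handwheel '[{"claw":1,"dx":0,"dy":0.25,"dz":0,"ax":0,"ay":0,"az":0},{"claw":1,"dx":0,"dy":0.25,"dz":0,"ax":0,"ay":0,"az":0},{"claw":1,"dx":0,"dy":0.202,"dz":0,"ax":0,"ay":0,"az":0},{"claw":1,"dx":0,"dy":0,"dz":0,"ax":0,"ay":0,"az":0},{"claw":1,"dx":0,"dy":0,"dz":0,"ax":0,"ay":0,"az":0},{"claw":-1,"dx":0,"dy":0,"dz":0,"ax":0,"ay":0,"az":0},{"claw":-1,"dx":0,"dy":0,"dz":0,"ax":0,"ay":0,"az":0},{"claw":-1,"dx":0,"dy":0,"dz":0,"ax":0,"ay":0,"az":0},{"claw":-1,"dx":0,"dy":0,"dz":0,"ax":0,"ay":0,"az":0},{"claw":-1,"dx":0,"dy":0,"dz":0,"ax":0,"ay":0,"az":0},{"claw":-1,"dx":0,"dy":0,"dz":0,"ax":0,"ay":0,"az":0}]'
python3 plan.py 0.639 0.0647 0.12 -4.5
```

```text
time: 11.5
tcp_pos: [0.4565, -0.0486, 0.0292]
ee_rot: [0.028, 0.707, -0.706, -0.027]
force: [-3.0, 0.9, 8.5]
opening: 0.0262
t 11.5 tcp [ 0.4565 -0.0486  0.0292] jaw 175.52752397066752 open 0.026189525823955017 tilt [-0.001  -1.     -0.0002] F [-3.0039  0.8882  8.5347]
ay 0.0006116437926114789 d[xyz] [-1.1544 -0.6041 -0.8483]
```

```bash
python3 -m handwheel '[{"claw":-1,"dx":0,"dy":-0.2,"dz":0,"ax":0,"ay":0,"az":0},{"claw":-1,"dx":0,"dy":-0.25,"dz":0,"ax":0,"ay":0,"az":0},{"claw":-1,"dx":-0.154,"dy":-0.1,"dz":-0.128,"ax":0,"ay":0,"az":0},{"claw":-1,"dx":-0.25,"dy":0,"dz":-0.18,"ax":0,"ay":0,"az":0},{"claw":-1,"dx":-0.25,"dy":0,"dz":-0.18,"ax":0,"ay":0,"az":0},{"claw":-1,"dx":-0.25,"dy":0,"dz":-0.18,"ax":0,"ay":0,"az":0},{"claw":-1,"dx":-0.25,"dy":0,"dz":-0.18,"ax":0,"ay":0,"az":0},{"claw":-1,"dx":0,"dy":0,"dz":0,"ax":0,"ay":0,"az":0},{"claw":-1,"dx":0,"dy":0,"dz":0,"ax":0,"ay":0,"az":0},{"claw":-1,"dx":0,"dy":0,"dz":0,"ax":0,"ay":0,"az":0}]'
python3 plan.py 0.639 0.0647 0.0342 -4.5; python3 - <<'E'
from cell import camera
import cv2
b=camera("scene")[140:260,240:440];a=camera("top")[130:250,130:330]
cv2.imwrite("pics/g3.png",cv2.convertScaleAbs(cv2.resize(cv2.vconcat([b,a])[:,:,::-1],None,fx=2.5,fy=2.5,interpolation=2),alpha=1.5))
E
```

```text
time: 12.75
tcp_pos: [0.6377, 0.0641, 0.111]
ee_rot: [-0.028, -0.707, 0.707, 0.028]
force: [0.3, 0.5, -1.2]
opening: 0.0261
t 12.75 tcp [0.6377 0.0641 0.111 ] jaw 175.48853495635095 open 0.026121174639635075 tilt [ 0.0006 -1.      0.0001] F [ 0.3319  0.4937 -1.1798]
ay -0.00025477874775674535 d[xyz] [-0.0083  0.5117 -0.0049]
```

View pics/g3.png

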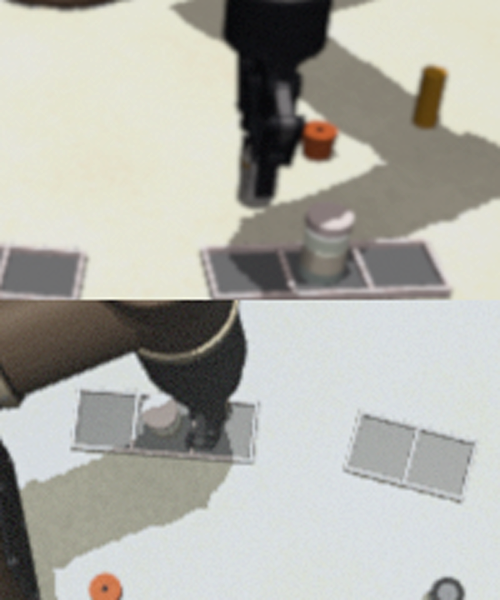

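```bash
python3 -m handwheel '[{"claw":-1,"dx":-0.008,"dy":0.2,"dz":-0.005,"ax":0,"ay":0,"az":0},{"claw":-1,"dx":0,"dy":0.2,"dz":0,"ax":0,"ay":0,"az":0},{"claw":-1,"dx":0,"dy":0.06,"dz":0,"ax":0,"ay":0,"az":0},{"claw":-1,"dx":0,"dy":0.025,"dz":0,"ax":0,"ay":0,"az":0},{"claw":-1,"dx":0,"dy":0,"dz":0,"ax":0,"ay":0,"az":0},{"claw":-1,"dx":0,"dy":0.01,"dz":0,"ax":0,"ay":0,"az":0},{"claw":-1,"dx":0,"dy":0,"dz":0,"ax":0,"ay":0,"az":0},{"claw":-1,"dx":0,"dy":0,"dz":0,"ax":0,"ay":0,"az":0}]'; python3 -m handwheel '[{"claw":-1,"dx":0,"dy":0.01,"dz":0,"ax":0,"ay":0,"az":0},{"claw":-1,"dx":0,"dy":0,"dz":0,"ax":0,"ay":0,"az":0},{"claw":-1,"dx":0,"dy":0,"dz":0,"ax":0,"ay":0,"az":0}]'
```

```text
time: 13.85
tcp_pos: [0.6401, 0.0654, 0.037]
ee_rot: [0.028, 0.707, -0.706, -0.027]
force: [-0.4, 0.6, -1.1]
opening: 0.0261
time: 14.22
tcp_pos: [0.6399, 0.0653, 0.0351]
ee_rot: [-0.028, -0.707, 0.707, 0.028]
force: [0.2, -0.1, -0.9]
opening: 0.0262
```

```bash
python3 -m handwheel '[{"claw":-1,"dx":0,"dy":0.01,"dz":0,"ax":0,"ay":0,"az":0},{"claw":-1,"dx":0,"dy":0,"dz":0,"ax":0,"ay":0,"az":0},{"claw":-1,"dx":0,"dy":0,"dz":0,"ax":0,"ay":0,"az":0}]'; python3 -m handwheel '[{"claw":-1,"dx":0,"dy":0.008,"dz":0,"ax":0,"ay":0,"az":0},{"claw":-1,"dx":0,"dy":0,"dz":0,"ax":0,"ay":0,"az":0},{"claw":-1,"dx":0,"dy":0,"dz":0,"ax":0,"ay":0,"az":0}]'
```

```text
time: 14.6
tcp_pos: [0.6399, 0.0653, 0.0336]
ee_rot: [-0.028, -0.707, 0.707, 0.028]
force: [0.0, 0.0, -1.2]
opening: 0.0261
time: 14.98
tcp_pos: [0.64, 0.0653, 0.0333]
ee_rot: [0.028, 0.707, -0.707, -0.027]
force: [-2.2, 0.0, 4.6]
opening: 0.0263
```

```bash
python3 -m handwheel '[{"claw":0,"dx":0,"dy":0,"dz":0,"ax":0,"ay":0,"az":0},{"claw":0.5,"dx":0,"dy":0,"dz":0,"ax":0,"ay":0,"az":0},{"claw":1,"dx":0,"dy":0,"dz":0,"ax":0,"ay":0,"az":0},{"claw":1,"dx":0,"dy":0,"dz":0,"ax":0,"ay":0,"az":0},{"claw":1,"dx":0,"dy":0,"dz":0,"ax":0,"ay":0,"az":0},{"claw":1,"dx":0,"dy":-0.15,"dz":0,"ax":0,"ay":0,"az":0},{"claw":1,"dx":0,"dy":-0.3,"dz":0,"ax":0,"ay":0,"az":0},{"claw":1,"dx":0,"dy":-0.2,"dz":0,"ax":0,"ay":0,"az":0},{"claw":1,"dx":0,"dy":0,"dz":0,"ax":0,"ay":0,"az":0},{"claw":1,"dx":0,"dy":0,"dz":0,"ax":0,"ay":0,"az":0}]'
python3 plan.py 0.4535 -0.168 0.13 -4.5
```

```text
time: 16.23
tcp_pos: [0.6395, 0.0652, 0.1295]
ee_rot: [0.028, 0.707, -0.707, -0.028]
force: [-0.2, -0.3, 0.0]
opening: 0.0854
t 16.225 tcp [0.6395 0.0652 0.1295] jaw 175.49912960259675 open 0.08536081892835416 tilt [ 0.0005 -1.     -0.0001] F [-0.2267 -0.307   0.0006]
ay -1.934216451660278e-05 d[xyz] [ 1.1139 -0.0027  1.6474]
```

```bash
python3 -m handwheel '[{"claw":1,"dx":0.1857,"dy":0,"dz":0.2746,"ax":0,"ay":0,"az":0},{"claw":1,"dx":0.1857,"dy":0,"dz":0.2746,"ax":0,"ay":0,"az":0},{"claw":1,"dx":0.1857,"dy":0,"dz":0.2746,"ax":0,"ay":0,"az":0},{"claw":1,"dx":0.1857,"dy":0,"dz":0.2746,"ax":0,"ay":0,"az":0},{"claw":1,"dx":0.1857,"dy":0,"dz":0.2746,"ax":0,"ay":0,"az":0},{"claw":1,"dx":0.1857,"dy":0,"dz":0.2746,"ax":0,"ay":0,"az":0},{"claw":1,"dx":0,"dy":0,"dz":0,"ax":0,"ay":0,"az":0},{"claw":1,"dx":0,"dy":0,"dz":0,"ax":0,"ay":0,"az":0},{"claw":1,"dx":0,"dy":0,"dz":0,"ax":0,"ay":0,"az":0}]'
python3 plan.py 0.4535 -0.168 0.049 -4.5
```

```text
time: 17.35
tcp_pos: [0.4544, -0.1675, 0.1296]
ee_rot: [-0.027, -0.707, 0.707, 0.028]
force: [0.2, -0.5, -0.6]
opening: 0.0856
t 17.35 tcp [ 0.4544 -0.1675  0.1296] jaw 175.5553219536084 open 0.08561421131209647 tilt [ 0.0006 -1.      0.0001] F [ 0.2203 -0.461  -0.6319]
ay 0.0012293767468533033 d[xyz] [0.0053 0.537  0.0038]
```

```bash
python3 -m handwheel '[{"claw":1,"dx":0,"dy":0.2,"dz":0,"ax":0,"ay":0,"az":0},{"claw":1,"dx":0,"dy":0.2,"dz":0,"ax":0,"ay":0,"az":0},{"claw":1,"dx":0,"dy":0.137,"dz":0,"ax":0,"ay":0,"az":0},{"claw":1,"dx":0,"dy":0,"dz":0,"ax":0,"ay":0,"az":0},{"claw":1,"dx":0,"dy":0,"dz":0,"ax":0,"ay":0,"az":0},{"claw":-1,"dx":0,"dy":0,"dz":0,"ax":0,"ay":0,"az":0},{"claw":-1,"dx":0,"dy":0,"dz":0,"ax":0,"ay":0,"az":0},{"claw":-1,"dx":0,"dy":0,"dz":0,"ax":0,"ay":0,"az":0},{"claw":-1,"dx":0,"dy":0,"dz":0,"ax":0,"ay":0,"az":0},{"claw":-1,"dx":0,"dy":0,"dz":0,"ax":0,"ay":0,"az":0},{"claw":-1,"dx":0,"dy":0,"dz":0,"ax":0,"ay":0,"az":0}]'
python3 plan.py 0.649 0.1923 0.165 -4.5
```

```text
time: 18.73
tcp_pos: [0.4542, -0.1681, 0.0501]
ee_rot: [-0.028, -0.707, 0.707, 0.027]
force: [-2.0, 1.1, 6.5]
opening: 0.034
t 18.725 tcp [ 0.4542 -0.1681  0.0501] jaw 175.52428773129793 open 0.0339982435414585 tilt [-0.0009 -1.      0.0001] F [-2.0044  1.133   6.4585]
ay 0.0005397273621762603 d[xyz] [-1.1066 -0.765  -2.4972]
```

```bash
python3 -m handwheel '[{"claw":-1,"dx":0,"dy":-0.2,"dz":0,"ax":0,"ay":0,"az":0},{"claw":-1,"dx":0,"dy":-0.35,"dz":0,"ax":0,"ay":0,"az":0},{"claw":-1,"dx":0,"dy":-0.215,"dz":0,"ax":0,"ay":0,"az":0},{"claw":-1,"dx":-0.0688,"dy":0,"dz":-0.157,"ax":0,"ay":0,"az":0},{"claw":-1,"dx":-0.1383,"dy":0,"dz":-0.312,"ax":0,"ay":0,"az":0},{"claw":-1,"dx":-0.1383,"dy":0,"dz":-0.312,"ax":0,"ay":0,"az":0},{"claw":-1,"dx":-0.1383,"dy":0,"dz":-0.312,"ax":0,"ay":0,"az":0},{"claw":-1,"dx":-0.1383,"dy":0,"dz":-0.312,"ax":0,"ay":0,"az":0},{"claw":-1,"dx":-0.1383,"dy":0,"dz":-0.312,"ax":0,"ay":0,"az":0},{"claw":-1,"dx":-0.1383,"dy":0,"dz":-0.312,"ax":0,"ay":0,"az":0},{"claw":-1,"dx":-0.1383,"dy":0,"dz":-0.312,"ax":0,"ay":0,"az":0},{"claw":-1,"dx":-0.07,"dy":0,"dz":-0.156,"ax":0,"ay":0,"az":0}]'
python3 -m handwheel '[{"claw":-1,"dx":0,"dy":0,"dz":0,"ax":0,"ay":0,"az":0},{"claw":-1,"dx":0,"dy":0,"dz":0,"ax":0,"ay":0,"az":0},{"claw":-1,"dx":0,"dy":0,"dz":0,"ax":0,"ay":0,"az":0}]'
python3 plan.py 0.649 0.1923 0.0541 -4.5;  python3 - <<'E'
from cell import camera
import cv2
b=camera("scene")[140:260,240:440];a=camera("top")[130:250,130:330]
cv2.imwrite("pics/g4.png",cv2.convertScaleAbs(cv2.resize(cv2.vconcat([b,a])[:,:,::-1],None,fx=2.5,fy=2.5,interpolation=2),alpha=1.5))
E
```

```text
time: 20.23
tcp_pos: [0.6495, 0.1946, 0.1636]
ee_rot: [-0.027, -0.707, 0.707, 0.027]
force: [-0.5, 0.3, -0.8]
opening: 0.0342
time: 20.6
tcp_pos: [0.6484, 0.1915, 0.1644]
ee_rot: [0.028, 0.707, -0.707, -0.028]
force: [-1.5, -0.3, -1.3]
opening: 0.0342
t 20.6 tcp [0.6484 0.1915 0.1644] jaw 175.467734749338 open 0.034231998706613614 tilt [ 0.0001 -1.     -0.    ] F [-1.5014 -0.267  -1.336 ]
ay -0.0007170055702665144 d[xyz] [-0.0037  0.7351 -0.0055]
```

View pics/g4.png

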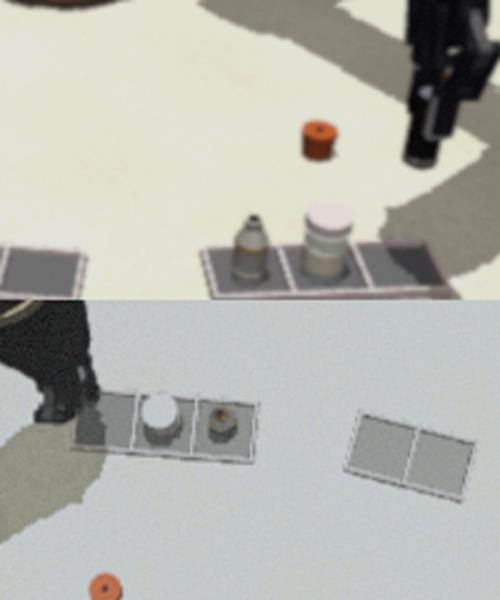

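```bash
python3 -m handwheel '[{"claw":-1,"dx":-0.004,"dy":0.2,"dz":-0.005,"ax":0,"ay":0,"az":0},{"claw":-1,"dx":0,"dy":0.25,"dz":0,"ax":0,"ay":0,"az":0},{"claw":-1,"dx":0,"dy":0.2,"dz":0,"ax":0,"ay":0,"az":0},{"claw":-1,"dx":0,"dy":0.05,"dz":0,"ax":0,"ay":0,"az":0},{"claw":-1,"dx":0,"dy":0.015,"dz":0,"ax":0,"ay":0,"az":0},{"claw":-1,"dx":0,"dy":0,"dz":0,"ax":0,"ay":0,"az":0},{"claw":-1,"dx":0,"dy":0,"dz":0,"ax":0,"ay":0,"az":0},{"claw":-1,"dx":0,"dy":0,"dz":0,"ax":0,"ay":0,"az":0}]'; python3 -m handwheel '[{"claw":-1,"dx":0,"dy":0.01,"dz":0,"ax":0,"ay":0,"az":0},{"claw":-1,"dx":0,"dy":0,"dz":0,"ax":0,"ay":0,"az":0},{"claw":-1,"dx":0,"dy":0,"dz":0,"ax":0,"ay":0,"az":0}]'
```

```text
time: 21.7
tcp_pos: [0.6497, 0.1933, 0.0577]
ee_rot: [0.028, 0.707, -0.706, -0.027]
force: [0.2, 0.3, -0.6]
opening: 0.0342
time: 22.08
tcp_pos: [0.6494, 0.1931, 0.0553]
ee_rot: [-0.028, -0.707, 0.707, 0.028]
force: [0.6, -0.5, -0.8]
opening: 0.0341
```

```bash
python3 -m handwheel '[{"claw":-1,"dx":0,"dy":0.01,"dz":0,"ax":0,"ay":0,"az":0},{"claw":-1,"dx":0,"dy":0,"dz":0,"ax":0,"ay":0,"az":0},{"claw":-1,"dx":0,"dy":0,"dz":0,"ax":0,"ay":0,"az":0}]'; python3 -m handwheel '[{"claw":-1,"dx":0,"dy":0.007,"dz":0,"ax":0,"ay":0,"az":0},{"claw":-1,"dx":0,"dy":0,"dz":0,"ax":0,"ay":0,"az":0},{"claw":-1,"dx":0,"dy":0,"dz":0,"ax":0,"ay":0,"az":0}]'
```

```text
time: 22.45
tcp_pos: [0.6496, 0.1932, 0.0542]
ee_rot: [0.028, 0.707, -0.707, -0.027]
force: [-1.1, -0.2, 3.1]
opening: 0.0343
time: 22.82
tcp_pos: [0.6496, 0.1932, 0.0542]
ee_rot: [0.028, 0.707, -0.706, -0.027]
force: [-4.0, 0.7, 10.3]
opening: 0.0343
```

```bash
python3 -m handwheel '[{"claw":0,"dx":0,"dy":0,"dz":0,"ax":0,"ay":0,"az":0},{"claw":0.5,"dx":0,"dy":0,"dz":0,"ax":0,"ay":0,"az":0},{"claw":1,"dx":0,"dy":0,"dz":0,"ax":0,"ay":0,"az":0},{"claw":1,"dx":0,"dy":0,"dz":0,"ax":0,"ay":0,"az":0},{"claw":1,"dx":0,"dy":0,"dz":0,"ax":0,"ay":0,"az":0},{"claw":1,"dx":0,"dy":-0.15,"dz":0,"ax":0,"ay":0,"az":0},{"claw":1,"dx":0,"dy":-0.35,"dz":0,"ax":0,"ay":0,"az":0},{"claw":1,"dx":0,"dy":0,"dz":0,"ax":0,"ay":0.217,"az":0},{"claw":1,"dx":0,"dy":0,"dz":0,"ax":0,"ay":0,"az":0},{"claw":1,"dx":0,"dy":0,"dz":0,"ax":0,"ay":0,"az":0}]'
python3 plan.py 0.422 0.3105 0.13 -14.3
```

```text
time: 24.08
tcp_pos: [0.6489, 0.1928, 0.127]
ee_rot: [-0.086, -0.701, 0.702, 0.087]
force: [0.1, 0.7, -0.1]
opening: 0.0854
t 24.075 tcp [0.6489 0.1928 0.127 ] jaw 165.9414857504047 open 0.08541298508379852 tilt [ 0.0011 -1.      0.001 ] F [ 0.0751  0.7136 -0.145 ]
ay 0.005366350008993474 d[xyz] [ 1.6597 -0.0185 -0.3866]
```

```bash
python3 -m handwheel '[{"claw":1,"dx":0.332,"dy":0,"dz":-0.0773,"ax":0,"ay":0,"az":0},{"claw":1,"dx":0.332,"dy":0,"dz":-0.0773,"ax":0,"ay":0,"az":0},{"claw":1,"dx":0.332,"dy":0,"dz":-0.0773,"ax":0,"ay":0,"az":0},{"claw":1,"dx":0.332,"dy":0,"dz":-0.0773,"ax":0,"ay":0,"az":0},{"claw":1,"dx":0.332,"dy":0,"dz":-0.0773,"ax":0,"ay":0,"az":0},{"claw":1,"dx":0,"dy":0,"dz":0,"ax":0,"ay":0,"az":0},{"claw":1,"dx":0,"dy":0,"dz":0,"ax":0,"ay":0,"az":0},{"claw":1,"dx":0,"dy":0,"dz":0,"ax":0,"ay":0,"az":0}]'
python3 plan.py 0.422 0.3105 0.033 -14.3
```

```text
time: 25.08
tcp_pos: [0.423, 0.3101, 0.1275]
ee_rot: [-0.088, -0.701, 0.702, 0.088]
force: [0.2, -0.1, -0.4]
opening: 0.0852
t 25.075 tcp [0.423  0.3101 0.1275] jaw 165.7299363563484 open 0.08524966213332062 tilt [ 0.0001 -1.      0.0007] F [ 0.2121 -0.1265 -0.3979]
ay 0.0006652523632977945 d[xyz] [ 0.0072  0.6298 -0.0013]
```

```bash
python3 -m handwheel '[{"claw":1,"dx":0.005,"dy":0.25,"dz":0,"ax":0,"ay":0,"az":0},{"claw":1,"dx":0,"dy":0.25,"dz":0,"ax":0,"ay":0,"az":0},{"claw":1,"dx":0,"dy":0.13,"dz":0,"ax":0,"ay":0,"az":0},{"claw":1,"dx":0,"dy":0,"dz":0,"ax":0,"ay":0,"az":0},{"claw":1,"dx":0,"dy":0,"dz":0,"ax":0,"ay":0,"az":0},{"claw":-1,"dx":0,"dy":0,"dz":0,"ax":0,"ay":0,"az":0},{"claw":-1,"dx":0,"dy":0,"dz":0,"ax":0,"ay":0,"az":0},{"claw":-1,"dx":0,"dy":0,"dz":0,"ax":0,"ay":0,"az":0},{"claw":-1,"dx":0,"dy":0,"dz":0,"ax":0,"ay":0,"az":0},{"claw":-1,"dx":0,"dy":0,"dz":0,"ax":0,"ay":0,"az":0},{"claw":-1,"dx":0,"dy":0,"dz":0,"ax":0,"ay":0,"az":0}]'
python3 plan.py 0.6184 -0.1025 0.15 -14.3
```

```text
time: 26.45
tcp_pos: [0.4218, 0.311, 0.0339]
ee_rot: [0.088, 0.702, -0.701, -0.087]
force: [-0.8, -0.7, 5.6]
opening: 0.0239
t 26.45 tcp [0.4218 0.311  0.0339] jaw 165.7670674673574 open 0.023892010123083535 tilt [-0.0004 -1.     -0.0005] F [-0.8277 -0.7379  5.6267]
ay 0.0014903881634981847 d[xyz] [-1.9513 -0.7746  2.3471]
```

```bash
python3 -m handwheel '[{"claw":-1,"dx":0,"dy":-0.2,"dz":0,"ax":0,"ay":0,"az":0},{"claw":-1,"dx":0,"dy":-0.35,"dz":0,"ax":0,"ay":0,"az":0},{"claw":-1,"dx":0,"dy":-0.225,"dz":0,"ax":0,"ay":0,"az":0},{"claw":-1,"dx":-0.1084,"dy":0,"dz":0.1304,"ax":0,"ay":0,"az":0},{"claw":-1,"dx":-0.2168,"dy":0,"dz":0.2608,"ax":0,"ay":0,"az":0},{"claw":-1,"dx":-0.2168,"dy":0,"dz":0.2608,"ax":0,"ay":0,"az":0},{"claw":-1,"dx":-0.2168,"dy":0,"dz":0.2608,"ax":0,"ay":0,"az":0},{"claw":-1,"dx":-0.2168,"dy":0,"dz":0.2608,"ax":0,"ay":0,"az":0},{"claw":-1,"dx":-0.2168,"dy":0,"dz":0.2608,"ax":0,"ay":0,"az":0},{"claw":-1,"dx":-0.2168,"dy":0,"dz":0.2608,"ax":0,"ay":0,"az":0},{"claw":-1,"dx":-0.2168,"dy":0,"dz":0.2608,"ax":0,"ay":0,"az":0},{"claw":-1,"dx":-0.2168,"dy":0,"dz":0.2608,"ax":0,"ay":0,"az":0}]'
python3 -m handwheel '[{"claw":-1,"dx":-0.1084,"dy":0,"dz":0.1304,"ax":0,"ay":0,"az":0},{"claw":-1,"dx":0,"dy":0,"dz":0,"ax":0,"ay":0,"az":0},{"claw":-1,"dx":0,"dy":0,"dz":0,"ax":0,"ay":0,"az":0},{"claw":-1,"dx":0,"dy":0,"dz":0,"ax":0,"ay":0,"az":0}]'
python3 plan.py 0.6184 -0.1025 0.0379 -14.3
```

```text
time: 27.95
tcp_pos: [0.6078, -0.0811, 0.149]
ee_rot: [0.087, 0.702, -0.702, -0.088]
force: [1.0, 1.5, -3.1]
opening: 0.0236
time: 28.45
tcp_pos: [0.6183, -0.1016, 0.1496]
ee_rot: [0.087, 0.702, -0.702, -0.087]
force: [0.3, -0.1, -1.6]
opening: 0.0235
t 28.45 tcp [ 0.6183 -0.1016  0.1496] jaw 165.80558958984497 open 0.02350873232356986 tilt [ 0.0003 -1.     -0.0001] F [ 0.3369 -0.077  -1.5734]
ay 0.0023464353298884868 d[xyz] [-0.0025  0.7446  0.0055]
```

```bash
python3 -m handwheel '[{"claw":-1,"dx":0,"dy":0.2,"dz":0.005,"ax":0,"ay":0,"az":0},{"claw":-1,"dx":0,"dy":0.25,"dz":0,"ax":0,"ay":0,"az":0},{"claw":-1,"dx":0,"dy":0.2,"dz":0,"ax":0,"ay":0,"az":0},{"claw":-1,"dx":0,"dy":0.05,"dz":0,"ax":0,"ay":0,"az":0},{"claw":-1,"dx":0,"dy":0.02,"dz":0,"ax":0,"ay":0,"az":0},{"claw":-1,"dx":0,"dy":0,"dz":0,"ax":0,"ay":0,"az":0},{"claw":-1,"dx":0,"dy":0.008,"dz":0,"ax":0,"ay":0,"az":0},{"claw":-1,"dx":0,"dy":0,"dz":0,"ax":0,"ay":0,"az":0},{"claw":-1,"dx":0,"dy":0,"dz":0,"ax":0,"ay":0,"az":0}]'; python3 -m handwheel '[{"claw":-1,"dx":0,"dy":0.01,"dz":0,"ax":0,"ay":0,"az":0},{"claw":-1,"dx":0,"dy":0,"dz":0,"ax":0,"ay":0,"az":0},{"claw":-1,"dx":0,"dy":0,"dz":0,"ax":0,"ay":0,"az":0}]'
```

```text
time: 29.58
tcp_pos: [0.6186, -0.1033, 0.0408]
ee_rot: [0.088, 0.702, -0.702, -0.088]
force: [-0.0, 0.1, -2.3]
opening: 0.0238
time: 29.95
tcp_pos: [0.6184, -0.1033, 0.0388]
ee_rot: [-0.088, -0.702, 0.702, 0.088]
force: [0.8, 1.1, -2.0]
opening: 0.0238
```

```bash
python3 -m handwheel '[{"claw":-1,"dx":0,"dy":0.008,"dz":0,"ax":0,"ay":0,"az":0},{"claw":-1,"dx":0,"dy":0,"dz":0,"ax":0,"ay":0,"az":0},{"claw":-1,"dx":0,"dy":0,"dz":0,"ax":0,"ay":0,"az":0}]'; python3 -m handwheel '[{"claw":-1,"dx":0,"dy":0.007,"dz":0,"ax":0,"ay":0,"az":0},{"claw":-1,"dx":0,"dy":0,"dz":0,"ax":0,"ay":0,"az":0},{"claw":-1,"dx":0,"dy":0,"dz":0,"ax":0,"ay":0,"az":0}]'
```

```text
time: 30.32
tcp_pos: [0.6186, -0.1033, 0.038]
ee_rot: [0.088, 0.702, -0.702, -0.088]
force: [-1.0, -0.6, 2.5]
opening: 0.0239
time: 30.7
tcp_pos: [0.6186, -0.1033, 0.0379]
ee_rot: [-0.088, -0.702, 0.702, 0.087]
force: [-4.2, 1.3, 10.5]
opening: 0.0232
```

```bash
python3 -m handwheel '[{"claw":0,"dx":0,"dy":0,"dz":0,"ax":0,"ay":0,"az":0},{"claw":0.5,"dx":0,"dy":0,"dz":0,"ax":0,"ay":0,"az":0},{"claw":1,"dx":0,"dy":0,"dz":0,"ax":0,"ay":0,"az":0},{"claw":1,"dx":0,"dy":0,"dz":0,"ax":0,"ay":0,"az":0},{"claw":1,"dx":0,"dy":0,"dz":0,"ax":0,"ay":0,"az":0},{"claw":1,"dx":0,"dy":-0.15,"dz":0,"ax":0,"ay":0,"az":0},{"claw":1,"dx":0,"dy":-0.35,"dz":0,"ax":0,"ay":0,"az":0},{"claw":1,"dx":0,"dy":-0.15,"dz":0,"ax":0,"ay":0.219,"az":0},{"claw":1,"dx":0,"dy":0,"dz":0,"ax":0,"ay":0.219,"az":0},{"claw":1,"dx":0,"dy":0,"dz":0,"ax":0,"ay":0,"az":0},{"claw":1,"dx":0,"dy":0,"dz":0,"ax":0,"ay":0,"az":0}]'
python3 plan.py 0.441 -0.300 0.13 -34
```

```text
time: 32.08
tcp_pos: [0.6181, -0.1033, 0.1337]
ee_rot: [-0.205, -0.677, 0.677, 0.206]
force: [0.5, -0.8, 0.3]
opening: 0.0852
t 32.075 tcp [ 0.6181 -0.1033  0.1337] jaw 146.24795349406796 open 0.08515326634244298 tilt [ 0.0007 -1.      0.0005] F [ 0.5466 -0.7754  0.3223]
ay 0.005510077645954602 d[xyz] [0.2457 0.0256 1.7474]
```

```bash
python3 -m handwheel '[{"claw":1,"dx":0.049,"dy":0,"dz":0.3495,"ax":0,"ay":0,"az":0},{"claw":1,"dx":0.049,"dy":0,"dz":0.3495,"ax":0,"ay":0,"az":0},{"claw":1,"dx":0.049,"dy":0,"dz":0.3495,"ax":0,"ay":0,"az":0},{"claw":1,"dx":0.049,"dy":0,"dz":0.3495,"ax":0,"ay":0,"az":0},{"claw":1,"dx":0.049,"dy":0,"dz":0.3495,"ax":0,"ay":0,"az":0},{"claw":1,"dx":0,"dy":0,"dz":0,"ax":0,"ay":0,"az":0},{"claw":1,"dx":0,"dy":0,"dz":0,"ax":0,"ay":0,"az":0},{"claw":1,"dx":0,"dy":0,"dz":0,"ax":0,"ay":0,"az":0}]'
python3 plan.py 0.441 -0.300 0.033 -34; python3 - <<'E'
from cell import camera
import cv2
b=camera("scene")[130:280,90:290];
cv2.imwrite("pics/g5.png",cv2.convertScaleAbs(cv2.resize(b[:,:,::-1],None,fx=4,fy=4,interpolation=2),alpha=1.5))
E
```

```text
time: 33.08
tcp_pos: [0.4422, -0.2996, 0.134]
ee_rot: [-0.206, -0.676, 0.676, 0.206]
force: [-0.2, -0.1, -0.1]
opening: 0.0854
t 33.075 tcp [ 0.4422 -0.2996  0.134 ] jaw 146.14656048068872 open 0.08541698148926383 tilt [ 0.0001 -1.      0.0001] F [-0.1552 -0.0811 -0.0813]
ay 0.0032568995708604437 d[xyz] [0.005  0.6732 0.0067]
```

View pics/g5.png

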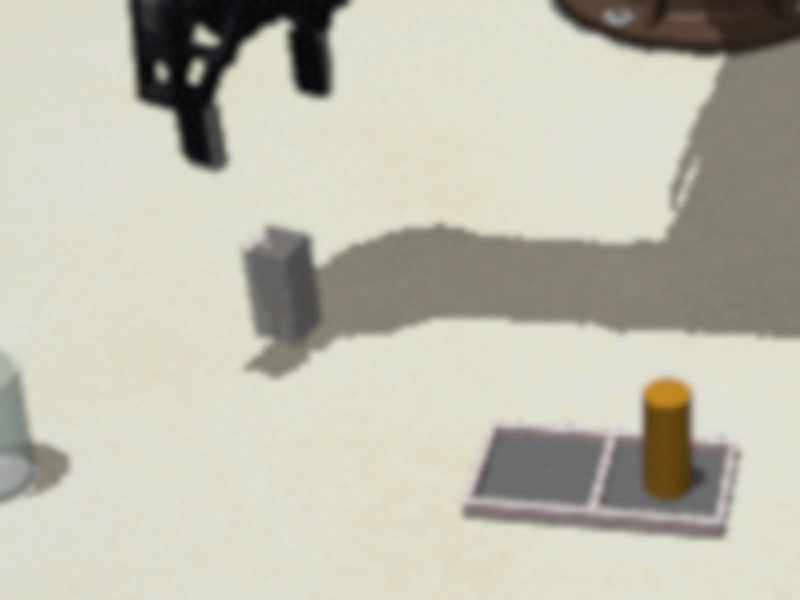

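```bash
python3 - <<'E'
from h import *
u=lambda p:((p[0]+.5)/4-.5+90,(p[1]+.5)/4-.5+130)
a,b,c=[ray("scene",*u(p),0) for p in[(292,342),(257,332),(320,320)]]
for d in(b-a,c-a):print(np.linalg.norm(d),np.degrees(np.arctan2(d[1],d[0])))
print((b+c)/2)
E
```

```text
0.024073573501344744 -122.51718308517313
0.025460855225615496 143.77301894239991
[ 0.4377 -0.3018]
```

```bash
python3 -m handwheel '[{"claw":1,"dx":0.008,"dy":0.25,"dz":0.01,"ax":0,"ay":0,"az":0},{"claw":1,"dx":0,"dy":0.25,"dz":0,"ax":0,"ay":0,"az":0},{"claw":1,"dx":0,"dy":0.17,"dz":0,"ax":0,"ay":0,"az":0},{"claw":1,"dx":0,"dy":0,"dz":0,"ax":0,"ay":0,"az":0},{"claw":1,"dx":0,"dy":0,"dz":0,"ax":0,"ay":0,"az":0},{"claw":-1,"dx":0,"dy":0,"dz":0,"ax":0,"ay":0,"az":0},{"claw":-1,"dx":0,"dy":0,"dz":0,"ax":0,"ay":0,"az":0},{"claw":-1,"dx":0,"dy":0,"dz":0,"ax":0,"ay":0,"az":0},{"claw":-1,"dx":0,"dy":0,"dz":0,"ax":0,"ay":0,"az":0},{"claw":-1,"dx":0,"dy":0,"dz":0,"ax":0,"ay":0,"az":0},{"claw":-1,"dx":0,"dy":0,"dz":0,"ax":0,"ay":0,"az":0}]'
python3 plan.py 0.6026 -0.1645 0.13 -14.3
```

```text
time: 34.5
tcp_pos: [0.4401, -0.3009, 0.0343]
ee_rot: [-0.207, -0.676, 0.676, 0.206]
force: [-0.7, 1.4, 6.4]
opening: 0.0275
t 34.5 tcp [ 0.4401 -0.3009  0.0343] jaw 146.0497091810382 open 0.027491309571755038 tilt [-0.0011 -1.     -0.0002] F [-0.6683  1.3777  6.39  ]
ay -0.43667312931026203 d[xyz] [-0.8257 -0.6367 -1.1489]
```

```bash
python3 -m handwheel '[{"claw":-1,"dx":0,"dy":-0.2,"dz":0,"ax":0,"ay":0,"az":0},{"claw":-1,"dx":0,"dy":-0.3,"dz":0,"ax":0,"ay":0,"az":0},{"claw":-1,"dx":0,"dy":-0.14,"dz":0,"ax":0,"ay":-0.218,"az":0},{"claw":-1,"dx":0,"dy":0,"dz":0,"ax":0,"ay":-0.218,"az":0},{"claw":-1,"dx":-0.1032,"dy":0,"dz":-0.1436,"ax":0,"ay":0,"az":0},{"claw":-1,"dx":-0.2064,"dy":0,"dz":-0.2872,"ax":0,"ay":0,"az":0},{"claw":-1,"dx":-0.2064,"dy":0,"dz":-0.2872,"ax":0,"ay":0,"az":0},{"claw":-1,"dx":-0.2064,"dy":0,"dz":-0.2872,"ax":0,"ay":0,"az":0},{"claw":-1,"dx":-0.1032,"dy":0,"dz":-0.1436,"ax":0,"ay":0,"az":0},{"claw":-1,"dx":0,"dy":0,"dz":0,"ax":0,"ay":0,"az":0},{"claw":-1,"dx":0,"dy":0,"dz":0,"ax":0,"ay":0,"az":0},{"claw":-1,"dx":0,"dy":0,"dz":0,"ax":0,"ay":0,"az":0}]'
python3 plan.py 0.6026 -0.1645 0.0383 -14.3; python3 - <<'E'
from cell import camera
import cv2
b=camera("scene")[130:280,120:320];
cv2.imwrite("pics/g6.png",cv2.convertScaleAbs(cv2.resize(b[:,:,::-1],None,fx=4,fy=4,interpolation=2),alpha=1.5))
E
```

```text
time: 36.0
tcp_pos: [0.6015, -0.1652, 0.1297]
ee_rot: [0.089, 0.702, -0.702, -0.089]
force: [0.0, -0.3, -1.9]
opening: 0.0273
t 36.0 tcp [ 0.6015 -0.1652  0.1297] jaw 165.5968616792792 open 0.027331012283690493 tilt [ 0.0004 -1.      0.    ] F [ 0.0496 -0.3082 -1.8514]
ay -0.002291962682684496 d[xyz] [-0.0063  0.6093 -0.0061]
```

View pics/g6.png

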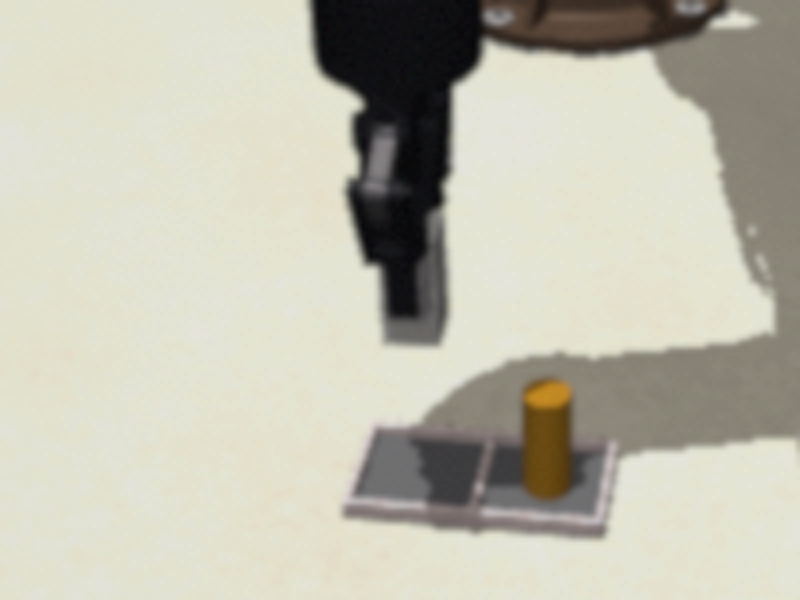

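```bash
python3 -m handwheel '[{"claw":-1,"dx":-0.004,"dy":0.2,"dz":-0.004,"ax":0,"ay":0,"az":0},{"claw":-1,"dx":0,"dy":0.25,"dz":0,"ax":0,"ay":0,"az":0},{"claw":-1,"dx":0,"dy":0.1,"dz":0,"ax":0,"ay":0,"az":0},{"claw":-1,"dx":0,"dy":0.03,"dz":0,"ax":0,"ay":0,"az":0},{"claw":-1,"dx":0,"dy":0,"dz":0,"ax":0,"ay":0,"az":0},{"claw":-1,"dx":0,"dy":0.01,"dz":0,"ax":0,"ay":0,"az":0},{"claw":-1,"dx":0,"dy":0,"dz":0,"ax":0,"ay":0,"az":0},{"claw":-1,"dx":0,"dy":0,"dz":0,"ax":0,"ay":0,"az":0}]'; python3 -m handwheel '[{"claw":-1,"dx":0,"dy":0.01,"dz":0,"ax":0,"ay":0,"az":0},{"claw":-1,"dx":0,"dy":0,"dz":0,"ax":0,"ay":0,"az":0},{"claw":-1,"dx":0,"dy":0,"dz":0,"ax":0,"ay":0,"az":0}]'
```

```text
time: 37.05
tcp_pos: [0.6033, -0.164, 0.0416]
ee_rot: [0.088, 0.702, -0.702, -0.088]
force: [0.8, 0.3, -1.9]
opening: 0.0274
time: 37.42
tcp_pos: [0.6031, -0.164, 0.0396]
ee_rot: [-0.088, -0.702, 0.702, 0.088]
force: [0.1, -0.2, -0.8]
opening: 0.0273
```

```bash
python3 -m handwheel '[{"claw":-1,"dx":0,"dy":0.01,"dz":0,"ax":0,"ay":0,"az":0},{"claw":-1,"dx":0,"dy":0,"dz":0,"ax":0,"ay":0,"az":0},{"claw":-1,"dx":0,"dy":0,"dz":0,"ax":0,"ay":0,"az":0}]'; python3 -m handwheel '[{"claw":-1,"dx":0,"dy":0.007,"dz":0,"ax":0,"ay":0,"az":0},{"claw":-1,"dx":0,"dy":0,"dz":0,"ax":0,"ay":0,"az":0},{"claw":-1,"dx":0,"dy":0,"dz":0,"ax":0,"ay":0,"az":0}]'
```

```text
time: 37.8
tcp_pos: [0.6033, -0.164, 0.0384]
ee_rot: [-0.088, -0.702, 0.702, 0.088]
force: [-0.5, 0.0, 2.1]
opening: 0.0274
time: 38.17
tcp_pos: [0.6033, -0.164, 0.0384]
ee_rot: [-0.088, -0.702, 0.702, 0.088]
force: [-3.8, 1.3, 10.3]
opening: 0.0272
```

Seated. Release, rise, and back off towards the robot (free of the view).

```bash
python3 -m handwheel '[{"claw":0,"dx":0,"dy":0,"dz":0,"ax":0,"ay":0,"az":0},{"claw":0.5,"dx":0,"dy":0,"dz":0,"ax":0,"ay":0,"az":0},{"claw":1,"dx":0,"dy":0,"dz":0,"ax":0,"ay":0,"az":0},{"claw":1,"dx":0,"dy":0,"dz":0,"ax":0,"ay":0,"az":0},{"claw":1,"dx":0,"dy":0,"dz":0,"ax":0,"ay":0,"az":0},{"claw":1,"dx":0,"dy":-0.15,"dz":0,"ax":0,"ay":0,"az":0},{"claw":1,"dx":0,"dy":-0.35,"dz":0,"ax":0,"ay":0,"az":0},{"claw":1,"dx":0,"dy":-0.3,"dz":0,"ax":0,"ay":0,"az":0},{"claw":1,"dx":0.25,"dy":0,"dz":0.25,"ax":0,"ay":0,"az":0},{"claw":1,"dx":0.25,"dy":0,"dz":0.25,"ax":0,"ay":0,"az":0},{"claw":1,"dx":0.25,"dy":0,"dz":0.25,"ax":0,"ay":0,"az":0},{"claw":1,"dx":0,"dy":0,"dz":0,"ax":0,"ay":0,"az":0}]'
python3 -m handwheel '[{"claw":1,"dx":0,"dy":0,"dz":0,"ax":0,"ay":0,"az":0},{"claw":1,"dx":0,"dy":0,"dz":0,"ax":0,"ay":0,"az":0}]'
python3 - <<'E'
from cell import camera
import cv2
b=camera("scene")[150:270,180:440];a=camera("top")[150:270,140:400]
cv2.imwrite("pics/g7.png",cv2.convertScaleAbs(cv2.resize(cv2.vconcat([b,a])[:,:,::-1],None,fx=2.5,fy=2.5,interpolation=2),alpha=1.5))
E
```

```text
time: 39.67
tcp_pos: [0.4632, -0.2462, 0.1575]
ee_rot: [0.089, 0.702, -0.701, -0.089]
force: [1.1, -0.4, -0.5]
opening: 0.0855
time: 39.92
tcp_pos: [0.4671, -0.2448, 0.1571]
ee_rot: [-0.088, -0.702, 0.702, 0.088]
force: [-0.2, -0.2, -0.2]
opening: 0.0854
```

View pics/g7.png

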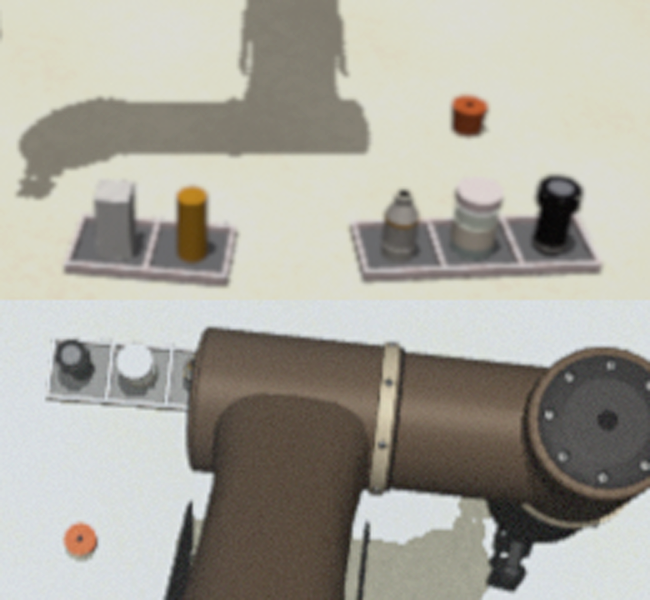

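All five stand upright in their own compartments: block at (115,220), brass at (192,225), objective at (402,225), jar at (475,215) and eyepiece at (555,215). The bung hasn't moved, so I'm handing in.

```bash
python3 -c "
from cell import env;print(env.hand_in())"
```

```text
the job is handed in; nothing more can be done
None
```

Both kits are made up and the job is handed in, at about 40 s of the 112 s allowed.

- **Long tray:** the jar is in the middle compartment, the objective in the right-hand one (−y) and the eyepiece in the left-hand one (+y).
- **Short tray:** the brass cylinder is in the left-hand compartment (+y) and the aluminium block in the right-hand one (−y).

**Setting down:** I placed them in the order the task names them. Each was lowered until the tray floor pushed back with about 5–10 N, at about 4 mm above its pick-up height, which matches the floor thickness. Only then did I release it.

**Last checks:** the final scene picture shows all five upright inside their walls, the bung where it was, and the gripper open and clear at about 0 N.

- In the final top picture the arm hid the short tray and most of the objective's compartment. The short tray's two items were therefore confirmed only in the scene view.
- The beaker was not in the last pictures. The robot never went near it, and the part of it visible in the picture taken just before picking the block looked undisturbed.
- The opening sensor read about 2 mm under the stated size on the four round items and about 0.6 mm under on the block. The block was therefore probably held a degree or two off square, which did no harm.

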